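Fit the air pipe and aim the blow-off jet

ROBOT

A 6-joint arm with a two-finger parallel gripper is mounted at the origin on a cart in front of the work surface, level with it; the furniture and walls round the work are solid. World frame = base frame: x ahead of the robot, y to its left, z up, the work surface at z = 0. Lengths are in mm, angles in rad, forces in N, time in s.
With the tool pointing down it reaches from about 400 to 925 mm from the base axis. Payload 12.5 kg.
Tool frame: the origin (TCP) lies midway between the tips of the shut fingers; the grasp point (between the pads) lies 19 mm behind it; z points along the fingers, y is the line along which they close (so a half turn about z gives the same grasp; the last joint's range is limited). The gripper opens to 95 mm and grips with 3 to 60 N. Pads are 20 mm wide; open, the fingers measure 119 mm over their backs; the gripper's body (75 mm by 180 mm) begins 59 mm behind the grasp point.
Start: joints at [1.22, 0.491, 1.559, -0, 1.092, -0.106], TCP at [151.458, 606.389, 214.661] pointing down, gripper open.
Joint ranges: [-3.1, 3.1], [-0.84, 2.19], [0.05, 2.79], [-1.13, 4.28], [0.06, 2.93], [-2.69, 2.69]. Speed limits (rad/s): [2.22, 2.22, 2.79, 3.14, 3.14, 3.14].

INTERFACE

Orientations are given as [roll, pitch, yaw] about the fixed x, y, z axes, in that order (R = Rz(yaw) Ry(pitch) Rx(roll)).
In Python, from cell import readout, eyes, env gives the robot as it stands.
- The arm moves only by the tool move_arm, never from a script. Its argument "plan" is a list of rows, each a list of 3 entries, a list of its own where there are three numbers: the turn, a rotation vector about the tool's x, y, z in degrees, then the shift along the tool's x, y, z in m, then the gripper command: -1 is shut, 1 is fully open, values between are in proportion. In form: [[[ax, ay, az], [x, y, z], jaw], ...]. A call has 1 to 5 rows; each row is the pose to reach, as a shift and turn from the pose commanded when the call began, along the tool's axes at that moment; what a row does not reach only later rows make up. A row lasts 1/8 s, in which the tool goes at most 62.5 mm and 10.7 degrees, less where a joint would pass 70% of its speed; a pose out of reach is approached as far as the arm can. A call with a gripper value outside its range is refused whole. The fingers move at their own pace and stop on an object; the grip force is fixed at half the most. Time passes only in rows, so rows that repeat a pose let the fingers close. It gives the time, the measured TCP pose, the force, the opening and the grip force at its end, in the units of the state.
- readout.state(): the state, without advancing time (a new reading comes with each control period).
- eyes.read_camera(name): name is "scene" or "top"; returns a dict with "img" (480x640x3 uint8, red, green, blue), "K" (3x3 intrinsics, pixels), "extrinsics" (4x4, takes a point from camera to world coordinates). Camera axes: x right, y up, looking along -z (the intrinsics and any distortion apply to the point x, -y, -z); pixel columns grow to the right and rows downward; lengths in mm; the calibration is good to about 2 mm. A picture is of the moment at which its call begins. There is no depth.
- env.job_done(): hands the job in; it is judged then, once.
Trained networks look in a picture, given as the dict that the camera call returned (one of the last four; its "shot" number tells which), for a name from the list of things; names that differ only in an ending like _2 or _b are one class to them, and where a whole thing is asked for, a point or a joint stands for the part that bears it (a point fixed in the world has none). Each returns a list of dicts, best first, with "score" (0 to 1); they miss things now and then, are a little off and sometimes report something else, mostly with a low value. They report only what shows in the picture. A call takes as long as a camera call. They do not tell look-alikes from the thing itself.
- eyes.cut_out(picture, name): "mask" (480x640 bool, what is visible of it) and "uv" ([column, row] in pixels, amid what is visible of it).
The state is a dict: "t": time; "joints": joint angles; "qvel": joint speeds; "tau": joint torques, N m; "eef_pos": TCP position; "tcp_rot": TCP orientation; "ft_force": force on the tool from outside, world axes, zero at the start; "moment": the same for the moment, N m; "opening": opening from 0.0 (shut) to 1.0 (fully open); "grip_force": force on a finger pad.
Only numpy, scipy, OpenCV 4.12 (cv2) and the standard library are available. Lean on these libraries where they do the work, as an engineer would, in place of code of your own. Each camera call takes 0.05 s, during which the arm holds its last target. There are 200 camera calls.

TASK

Take the blue air pipe out of the wooden rack and push it into the orange push-fit collet of the blow-off jet, past the seal until it bottoms; do not ram it. Then swing the stiff jet on its pivot so that its brass nozzle points straight at the centre of the bearing on the stand, and let go with the pipe still fully home and the bearing left where it lies.

Things in the scene. Friction and masses are not known exactly. Their poses are not given: they have to be found in the camera images.
- jet_stand: blow-off jet stand, bolted to the bench: grey base plate 200 x 90 x 8 mm (from 70 mm behind to 130 mm ahead of the origin along its x), with a blue upright fork (24 mm long in x, feet 34 mm; 60 mm over its cheeks in y, feet 84 mm; 166 mm high) that carries the pivot. Origin on the bench under the pivot; x points along the plate from the fork to the bearing, y along the pivot, z up. The pivot axis is 142 mm above the bench.
- jet (a joint): angle of the jet swivel on its pivot, rad, 0 to 0.45 between stops. The pipe end (collet) leans away from the bearing, towards the stand's -x and the robot, by 0.35 + this value from vertical; the nozzle, on the other side of the pivot, points down and towards the stand's +x by the same angle. At 0 it is steepest. The pivot is stiff (about 0.4 N m of friction) and the jet stays where it is left.
- jet_pivot (a point): centre of the swivel: it lies on the pivot axis, z along the collet (out of its mouth), -z along the brass nozzle and its jet of air, y along the pivot. Collet block 36 x 36 mm, up to 46 mm from the pivot, then the orange collar to 50 mm. Nozzle tip 85 mm from the pivot along -z. The jet's line is this z axis, so the jet points at the bearing's centre when that has x = 0 in this frame.
- collet_mouth (a point): centre of the collet's mouth, at the outer face of the orange collar; z points out along the bore. Bore 16 mm, with a 1.8 mm bevel. A pipe meets the rubber seal 25 mm below the mouth; the seal then gives way at about 7 N over 15 mm and the pipe bottoms hard 40 mm below the mouth. A seated pipe has about 0.05 rad of play, so when it is used as a lever the jet lags behind it by up to that much, either way.
- seal (a joint): how far the seal has been pushed down the bore, m: 0 at the start, 0.015 when the pipe has bottomed. It stays where it is pushed.
- air_pipe: loose rigid blue pipe, 14 mm in diameter, 152 mm long, 50 g, with an 18 mm steel coupling nipple (14 mm across at its base, then 9 to 11 mm) at its upper end. Origin at the centre of its foot, z along it to the nipple. A white ring 40 to 43 mm from the foot stands just clear of the collar when the pipe is home. At the start it stands upright in the rack, its foot 6 mm above the bench. Grip it 20 to 60 mm below its upper end.
- pipe_foot (a point): centre of the pipe's foot (plain end, the end that goes into the collet), z along the pipe to the nipple
- pipe_rack: fixed wooden block 60 x 110 x 40 mm (x, y, z) with two upright 16 mm bores 34 mm deep, 25 mm either side of its centre along y; the pipe stands in the one on the +y side, the other is empty. Origin at the centre of its underside.
- bearing_1: steel ball bearing 47 mm across and 14 mm thick, lying flat and loose on the stand's base plate ahead of the fork. Origin at the centre of its underside.
- bearing_top (a point): centre of the bearing's upper face: the point to aim at
Mind the look-alikes: they are no part of the job. What is shaped like the bearing_1 but purple is not meant.

How it is judged (in metres and radians):
On the way, in this order (a step that is already met when the one before it is completed fails the run):
1. the pipe is pushed into the collet, past the seal, until it bottoms (value of joint seal above 0.013 m and z of pipe_foot in the frame of collet_mouth below -0.037 m and distance between pipe_foot and jet_pivot below 0.015 m), for 0.2 s.
2. the jet's line passes within 5 mm of the centre of the bearing's upper face (x of bearing_top in the frame of jet_pivot between -0.005 and 0.005 m), for 0.2 s.
At the end, for the whole second after the job is handed in: The pipe stands in the collet with its foot at least 37 mm below the mouth and the seal pushed at least 13 mm down; the jet's line (seen in its plane of swing) passes within 5 mm of the centre of the bearing's upper face; jet and pipe are at rest (all of step 1 and all of step 2 and velocity of joint jet between -0.02 and 0.02 rad/s and linear speed of air_pipe below 0.02 m/s); the robot touches nothing.
It fails at once if the bearing is shifted by more than 10 mm (distance of bearing_top from where it was at the start of the episode above 0.01 m).
It fails at once if the pipe is rammed: more than 75 N between it and the jet (contact force between air_pipe and jet_stand above 75 N).
It also fails if it takes over 42 s, if anything falls off the work surface, if the arm or the gripper's body presses on something with over 40 N, if the wrist force passes 120 N, or if a joint passes its speed limit or range.

## Working session

There is one attempt and no reset: what is moved stays moved. The work goes in short steps, Python scripts to look and compute and a tool call to move; the robot and the scene stay as the last step left them, time stands still between calls to the robot, and variables do not carry over. Pictures are saved under pics/ and viewed, at most 10 in all, crops included, and the job is handed in when it is done.

Besides the shell and the picture viewer there is one more tool, called after "Emit:" in YAML: its name, and indented under it one key for each argument. move_arm: Moves the arm, as the interface text tells. Its arguments: {"type":"object","properties":{"plan":{"type":"array","items":{"type":"array"}}},"required":["plan"]}

```bash
ls; mkdir -p pics
python3 - <<'E'
from cell import readout, eyes, env
import cv2,numpy as np
s=readout.state();print({k:np.round(v,3) for k,v in s.items()})
for n in("scene","top"):
    p=eyes.read_camera(n);cv2.imwrite(f"pics/{n}0.png",p["img"][...,::-1])
    print(n,p.keys(),p["K"].tolist(),np.round(p["extrinsics"],3).tolist())
    for o in("air_pipe","pipe_rack","jet_stand","bearing_1","collet_mouth","jet"):
        try:
            for d in eyes.cut_out(p,o)[:4]:
                m=d["mask"];ys,xs=np.nonzero(m);print(o,round(d["score"],2),np.round(d["uv"],1),m.sum(),xs.min(),xs.max(),ys.min(),ys.max())
        except Exception as e: print(o,e)
E
```

```text
pics
{'t': np.float64(0.0), 'joints': array([ 1.22 ,  0.492,  1.559,  0.   ,  1.092, -0.106]), 'qvel': array([-0.002,  0.002,  0.001, -0.001,  0.   , -0.001]), 'tau': array([-3.0000e-03, -6.1265e+01, -2.5818e+01,  6.9000e-02,  4.8000e-02,
       -0.0000e+00]), 'eef_pos': array([151.355, 606.152, 214.078]), 'tcp_rot': array([-3.141, -0.   ,  2.897]), 'ft_force': array([-0.147,  0.231, -0.418]), 'moment': array([-0.055, -0.001,  0.026]), 'grip_force': np.float64(0.0), 'opening': np.float64(0.997)}
scene dict_keys(['img', 'K', 'extrinsics', 'shot']) [[616.2400602654992, 0.0, 323.2913526591862], [0.0, 616.2400602654992, 238.83820865460189], [0.0, 0.0, 1.0]] [[0.766, 0.296, -0.571, -100.942], [-0.643, 0.372, -0.669, -732.012], [0.014, 0.88, 0.476, 675.552], [0.0, 0.0, 0.0, 1.0]]
air_pipe 0.88 [423.9 312.1] 523 415 429 279 343
pipe_rack 0.89 [427.7 358.9] 2723 393 460 328 393
bearing_1 0.79 [273.  231.7] 225 263 283 226 238
bearing_1 0.76 [303.  251.6] 195 297 318 245 260
bearing_1 0.63 [369.2 290.7] 362 360 383 282 299
collet_mouth 0.69 [298.  205.2] 717 284 309 191 230
jet 0.98 [298.3 208.4] 694 284 309 191 229
top dict_keys(['img', 'K', 'extrinsics', 'shot']) [[493.52792583418744, 0.0, 311.40746025181124], [0.0, 493.52792583418744, 241.21680045230136], [0.0, 0.0, 1.0]] [[0.006, 0.993, -0.12, 432.813], [-1.0, 0.004, -0.014, 15.135], [-0.013, 0.12, 0.993, 1030.131], [0.0, 0.0, 0.0, 1.0]]
air_pipe 0.74 [433.3 233.5] 156 426 446 229 243
pipe_rack 0.79 [439.8 245.4] 1718 408 471 221 267
jet_stand 0.65 [251.2 222.7] 3863 211 295 173 270
bearing_1 0.75 [179.4 202.8] 354 169 191 196 217
bearing_1 0.74 [239.8 203. ] 181 234 255 199 216
bearing_1 0.68 [181.9 264.5] 397 168 191 251 272
bearing_1 0.64 [328.9 204. ] 392 322 343 192 215
collet_mouth 0.67 [248.7 226.8] 711 238 269 207 243
collet_mouth 0.32 [437.1 244.5] 1740 408 471 222 266
jet 0.65 [254.1 227.7] 687 237 269 207 243
```

Run:
```python
import cv2,numpy as np
a=cv2.imread("pics/scene0.png");b=cv2.imread("pics/top0.png")
a=cv2.resize(a[180:400,230:480],None,fx=2,fy=2,interpolation=cv2.INTER_CUBIC)
b=cv2.resize(b[160:290,150:480],None,fx=2.4,fy=2.4,interpolation=cv2.INTER_CUBIC)
cv2.imwrite("pics/sceneA.png",cv2.resize(a,None,fx=1.36,fy=1.36));cv2.imwrite("pics/topA.png",b)
```

```text
(no output)
```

View pics/sceneA.png

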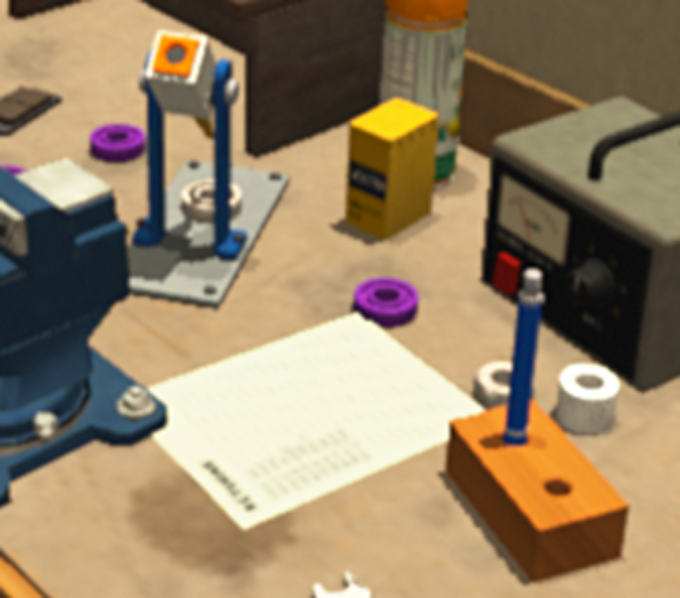

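View pics/topA.png

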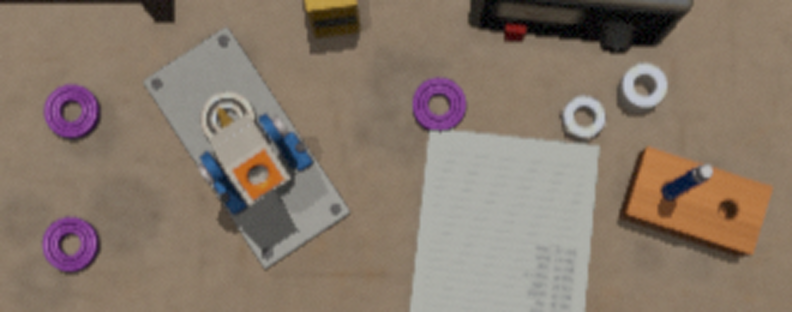

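View pics/top0.png

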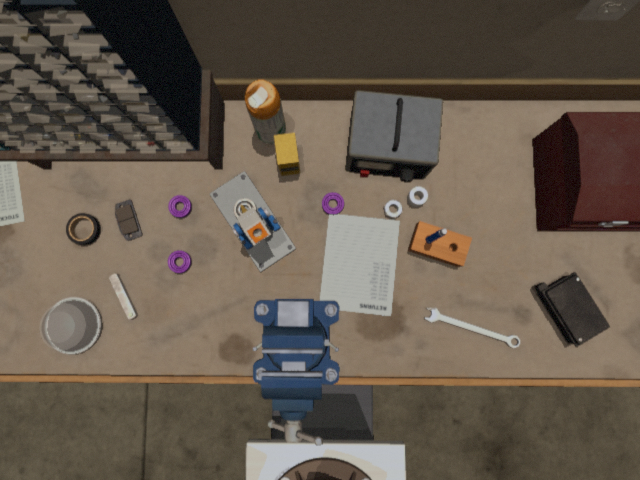

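The steel bearing is the silver ring on the plate: scene about (303,251), top about (240,203). The three rings at top (180,203), (180,264) and (329,204) are purple, so they are decoys. Next I measure more finely and enlarge the jet area to confirm.

```bash
cat > h.py <<'E'
import cv2,numpy as np
from cell import readout, eyes, env
def proj(p,P):
    E=p["extrinsics"];P=np.atleast_2d(np.asarray(P,float));c=(P-E[:3,3])@E[:3,:3]
    c=c*[1,-1,-1];u=c@p["K"].T;return u[:,:2]/u[:,2:]
def ray(p,uv):
    d=np.linalg.inv(p["K"])@[uv[0],uv[1],1];d=p["extrinsics"][:3,:3]@(d*[1,-1,-1]);return p["extrinsics"][:3,3],d/np.linalg.norm(d)
def atz(p,uv,z):
    o,d=ray(p,uv);return o+d*(z-o[2])/d[2]
def tri(ps,uvs):
    A=0;b=0;R=[ray(p,u) for p,u in zip(ps,uvs)]
    for o,d in R:
        M=np.eye(3)-np.outer(d,d);A=A+M;b=b+M@o
    X=np.linalg.solve(A,b);return X,[np.linalg.norm((np.eye(3)-np.outer(d,d))@(X-o)) for o,d in R]
def orange(p,box):
    r0,r1,c0,c1=box;h=cv2.cvtColor(p["img"],cv2.COLOR_RGB2HSV)[r0:r1,c0:c1].astype(int)
    m=(h[...,0]>5)&(h[...,0]<20)&(h[...,1]>200)&(h[...,2]>120);ys,xs=np.nonzero(m)
    (cx,cy),_,_=cv2.minAreaRect(np.c_[xs,ys].astype(np.float32));return np.array([cx+c0,cy+r0]),m.sum()
E
python3 - <<'E'
from h import *
s=eyes.read_camera("scene");t=eyes.read_camera("top")
us,n1=orange(s,(185,235,280,312));ut,n2=orange(t,(205,245,235,272));print("collar",us,n1,ut,n2,tri([s,t],[us,ut]))
# plate corners from top (rough clicks) refined
c=np.array([[225,29],[147,82],[267,270],[349,211]])/2.4+[150,160]
g=cv2.cvtColor(t["img"],cv2.COLOR_RGB2GRAY)
cs=cv2.cornerSubPix(g,c.astype(np.float32).reshape(-1,1,2),(4,4),(-1,-1),(3,50,.01)).reshape(-1,2)
W=np.array([atz(t,u,8) for u in cs]);print(cs,W.round(1));print([np.linalg.norm(W[i]-W[(i+1)%4]).round(1) for i in range(4)])
for p in(s,t):
    d=eyes.cut_out(p,"air_pipe")[0];m=d["mask"];ys,xs=np.nonzero(m);print("pipe",xs[ys==ys.min()],ys.min(),xs[ys==ys.max()],ys.max(),xs.max(),xs.min())
for z in(30,158,176):print(z,atz(t,(444.5,231.5),z))
a=s["img"][185:285,265:330];b=t["img"][165:275,205:300];c_=s["img"][270:350,395:450];d=t["img"][215:275,400:480]
L=[cv2.resize(x,(390,290),interpolation=cv2.INTER_CUBIC) if 0 else cv2.resize(x,None,fx=f,fy=f,interpolation=cv2.INTER_CUBIC) for x,f in((a,4),(b,4),(c_,4),(d,4))]
H=np.zeros((600,800,3),np.uint8);L=[L[0],L[1]]
x=0
for i in L:H[:i.shape[0],x:x+i.shape[1]]=i;x+=i.shape[1]+5
c4=cv2.resize(d,None,fx=2,fy=2,interpolation=cv2.INTER_CUBIC);H[450:450+120,0:160]=c4
c4=cv2.resize(c_,None,fx=2,fy=2,interpolation=cv2.INTER_CUBIC);H[430:590,200:310]=c4
cv2.imwrite("pics/c1.png",H[...,::-1])
E
```

```text
collar [294.34615421 200.2692318 ] 120 [257.07692337 232.61538315] 95 (array([551.17094411, 121.38942087, 178.6190192 ]), [np.float64(1.1706626908734634), np.float64(1.1706626908733884)])
[[242.04356 174.0386 ]
 [214.8915  194.8229 ]
 [261.4529  269.26886]
 [293.58237 247.9831 ]] [[699.3 177.9   8. ]
 [654.1 234.5   8. ]
 [497.  132.9   8. ]
 [541.8  66.7   8. ]]
[np.float64(72.4), np.float64(187.0), np.float64(79.9), np.float64(192.8)]
pipe [425 426] 279 [418 419 420 421] 343 429 415
pipe [440 441 442 443 444 445] 229 [427 428 429 430] 243 446 425
30 [ 574.63694984 -241.92956511   30.        ]
158 [ 556.48582321 -209.029647    158.        ]
176 [ 553.93332103 -204.40309602  176.        ]
```

View pics/c1.png

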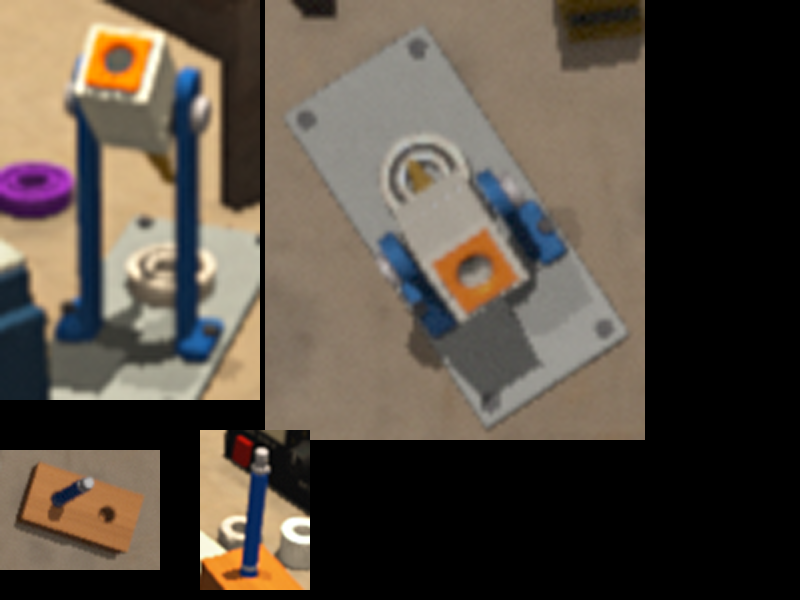

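The crop confirms it: the silver ring on the grey plate under the brass nozzle, scene about (307,251) and top about (245,208), is the bearing. Now I fit the stand pose from these points.

Run:
```python
from h import *
from scipy.optimize import least_squares
s=eyes.read_camera("scene");t=eyes.read_camera("top")
ct=np.array([[245,172],[210.5,194.75],[261.25,272],[295.75,248.75]])-.375
W=np.array([atz(t,u,8) for u in ct]);print(W.round(1),[np.linalg.norm(W[i]-W[(i+1)%4]).round(1) for i in range(4)])
cs=np.array([[335.6,244.0],[309.8,291.1]])
loc=np.array([[130,-45,8],[130,45,8],[-70,45,8],[-70,-45,8]],float)
def Rz(a):return np.array([[np.cos(a),-np.sin(a),0],[np.sin(a),np.cos(a),0],[0,0,1]])
def pts(v):
    x,y,a,q,bx,by=v[:6];L=.35+q
    f=lambda P:np.atleast_2d(P)@Rz(a).T+[x,y,0]
    return f(loc),f([-50*np.sin(L),0,142+50*np.cos(L)]),f([bx,by,22])
def res(v):
    c,m,b=pts(v);o=v[6:8]
    return np.r_[(proj(t,c)-ct).ravel(),(proj(t,m)-[257.2,232.3]).ravel()*2,(proj(t,b)-[244.7,208.2]).ravel(),
      (proj(s,c[[0,3]])-cs+o).ravel(),(proj(s,m)-[294.5,200.1]+o).ravel()*2,(proj(s,b)-[307.1,251.1]+o).ravel(),o*.5]
r=least_squares(res,[580,140,.58,.2,70,0,0,0]);print(r.x.round(3),r.fun.round(1))
c,m,b=pts(r.x);print("mouth",m,"bearing",b,"aimL",np.arctan2(r.x[4],120)-.35)
# pipe: nipple top and foot region
X,e=tri([s,t],[(425.5,279),(444.3,231.5)]);print("nipple top",X,e)
for p in(s,t):
    h=cv2.cvtColor(p["img"],cv2.COLOR_RGB2HSV);m=eyes.cut_out(p,"air_pipe")[0]["mask"]&(h[...,0]>105)&(h[...,0]<125)&(h[...,1]>150)
    ys,xs=np.nonzero(m);print(m.sum(),xs.min(),xs.max(),ys.min(),ys.max(),xs.mean(),ys.mean(),[ (y,xs[ys==y].mean().round(1)) for y in np.unique(ys)[::6]])
for z in(140,158,176):
  for xy in((560,-215),):print(z,proj(s,[*xy,z]),proj(t,[*xy,z]))
# rack corners in top z=40, (crop x2 from 400,215, y offset 450)
rc=np.array([[38,463],[143,492],[126,552],[20,517]])
rc=np.c_[rc[:,0]/2+400,(rc[:,1]-450)/2+215]-.25
R=np.array([atz(t,u,40) for u in rc]);print(R.round(1),[np.linalg.norm(R[i]-R[(i+1)%4]).round(1) for i in range(4)],R.mean(0))
print("hole",atz(t,(107/2+400-.25,64/2+215-.25),40))
```

```text
[[704.5 172.6   8. ]
 [655.  244.6   8. ]
 [492.1 134.    8. ]
 [540.9  62.9   8. ]] [np.float64(87.4), np.float64(196.9), np.float64(86.2), np.float64(196.9)]
[ 5.7404e+02  1.3716e+02  5.9800e-01  2.7100e-01  5.8085e+01 -4.6500e-01
  7.2200e-01  1.0260e+00] [-0.2 -1.1 -1.3 -0.5 -0.5  0.6  1.1 -0.3  0.7  0.3 -0.5  0.3  0.4  0.7
  0.3  0.4 -0.7 -0.9  0.5  0.4  0.4  0.5]
mouth [[549.99746819 120.79646774 182.67194554]] bearing [[622.32047612 169.45677793  22.        ]] aimL 0.10080159483520501
nipple top [ 556.96510849 -208.83150158  160.40143405] [np.float64(1.086280686158165), np.float64(1.0862806861582284)]
306 416 428 292 342 421.7483660130719 315.15686274509807 [(np.int64(292), np.float64(421.5)), (np.int64(298), np.float64(424.0)), (np.int64(304), np.float64(423.0)), (np.int64(310), np.float64(422.5)), (np.int64(316), np.float64(421.5)), (np.int64(322), np.float64(421.0)), (np.int64(328), np.float64(420.5)), (np.int64(334), np.float64(419.5)), (np.int64(342), np.float64(419.0))]
48 428 438 233 241 432.7083333333333 237.0625 [(np.int64(233), np.float64(437.0)), (np.int64(239), np.float64(430.5))]
140 [[427.83606463 291.0232209 ]] [[445.22934239 230.97824131]]
158 [[428.92397894 281.42029163]] [[447.81751502 229.55704928]]
176 [[430.03127482 271.64628286]] [[450.51325295 228.07679204]]
[[ 594.  -188.    40. ]
 [ 564.8 -292.8   40. ]
 [ 504.2 -273.9   40. ]
 [ 538.9 -168.8   40. ]] [np.float64(108.9), np.float64(63.5), np.float64(110.7), np.float64(58.3)] [ 550.45735856 -230.88131887   40.        ]
hole [ 542.33392951 -256.07999043   40.        ]
```

Emit:
move_arm:
  plan:
    - [[0, 0, 0], [-0.197, -0.231, -0.03], 1]
    - [[0, 0, 0], [-0.197, -0.231, -0.03], 1]
    - [[0, 0, 0], [-0.197, -0.231, -0.03], 1]
    - [[0, 0, 0], [-0.197, -0.231, -0.03], 1]
    - [[0, 0, 0], [-0.197, -0.231, -0.03], 1]

```text
t: 1.72
eef_pos: [287.2, 332.7, 245.1]
tcp_rot: [3.141, 0.001, 2.897]
ft_force: [1.0, 0.7, -0.1]
opening: 1.005
grip_force: 0.0
```

Emit:
move_arm:
  plan:
    - [[0, 0, 0], [-0.197, -0.231, 0], 1]
    - [[0, 0, 0], [-0.197, -0.231, 0], 1]
    - [[0, 0, 0], [-0.197, -0.231, 0], 1]
    - [[0, 0, 0], [-0.197, -0.231, 0], 1]
    - [[0, 0, 0], [-0.197, -0.231, 0], 1]

```text
t: 2.35
eef_pos: [422.5, 60.5, 244.9]
tcp_rot: [3.141, 0.001, 2.896]
ft_force: [1.1, 0.4, 0.3]
opening: 0.996
grip_force: 0.0
```

Emit:
move_arm:
  plan:
    - [[0, 0, 0], [-0.197, -0.231, 0], 1]
    - [[0, 0, 0], [-0.197, -0.231, 0], 1]
    - [[0, 0, 0], [-0.197, -0.231, 0], 1]
    - [[0, 0, 0], [-0.197, -0.231, 0], 1]
    - [[0, 0, 0], [-0.197, -0.231, 0], 1]

```text
t: 2.98
eef_pos: [557.6, -211.5, 244.6]
tcp_rot: [3.142, 0.0, 2.896]
ft_force: [0.1, 0.9, 0.5]
opening: 1.002
grip_force: 0.0
```

Emit:
move_arm:
  plan:
    - [[0, 0, 0], [0, 0.0025, 0.05], 1]
    - [[0, 0, 0], [0, 0.0025, 0.1], 1]
    - [[0, 0, 0], [0, 0.0025, 0.146], 1]
    - [[0, 0, 0], [0, 0.0025, 0.146], 0]
    - [[0, 0, 0], [0, 0.0025, 0.146], -1]

```text
t: 3.6
eef_pos: [558.3, -207.1, 100.2]
tcp_rot: [-3.141, 0.002, 2.897]
ft_force: [0.9, 0.7, 0.9]
opening: 0.847
grip_force: 0.0
```

Emit:
move_arm:
  plan:
    - [[0, 0, 0], [0, 0, 0], -1]
    - [[0, 0, 0], [0, 0, 0], -1]
    - [[0, 0, 0], [0, 0, 0], -1]
    - [[0, 0, 0], [0, 0, 0], -1]

```text
t: 4.1
eef_pos: [557.5, -206.8, 98.9]
tcp_rot: [3.142, 0.0, 2.897]
ft_force: [0.5, 0.6, 0.0]
opening: 0.426
grip_force: 0.0
```

Emit:
move_arm:
  plan:
    - [[0, 0, 0], [0, 0, 0], -1]
    - [[0, 0, 0], [0, 0, 0], -1]
    - [[0, 0, 0], [0, 0, 0], -1]
    - [[0, 0, 0], [0, 0, 0], -1]
    - [[0, 0, 0], [0, 0, 0], -1]

```text
t: 4.72
eef_pos: [557.5, -206.8, 98.6]
tcp_rot: [3.142, -0.0, 2.897]
ft_force: [0.8, -0.3, -0.6]
opening: 0.138
grip_force: 30.0
```

Emit:
move_arm:
  plan:
    - [[0, 0, 0], [0, 0, -0.03], -1]
    - [[0, 0, 0], [0, 0, -0.08], -1]
    - [[0, 0, 0], [0, 0, -0.14], -1]
    - [[0, 0, 0], [0, 0, -0.2], -1]
    - [[0, 0, 0], [0, 0, -0.2], -1]

```text
t: 5.35
eef_pos: [558.6, -207.2, 303.3]
tcp_rot: [-3.14, 0.008, 2.897]
ft_force: [0.1, 0.8, -0.6]
opening: 0.143
grip_force: 30.0
```

```bash
cat >> h.py <<'E'
from scipy.spatial.transform import Rotation as Ro
def pose(psi,L):
    z=np.array([np.sin(L)*np.cos(psi),np.sin(L)*np.sin(psi),-np.cos(L)])
    y=np.array([np.sin(psi),-np.cos(psi),0])*-1   # along +-stand y
    return np.c_[np.cross(y,z),y,z]
def rel(R1,P1):
    s=readout.state();R0=Ro.from_euler("xyz",s["tcp_rot"]).as_matrix()
    print("turn",np.degrees(Ro.from_matrix(R0.T@R1).as_rotvec()).round(2),"shift mm",(R0.T@(P1-s["eef_pos"])).round(1),"t",s["t"])
E
python3 - <<'E'
from h import *
psi,L=.598,.62;m=np.array([550,120.8,182.7])
R=pose(psi,L);print(R.round(3));a=-R[:,2]
rel(R,m+a*(60+92.6))
E
```

```text
[[-0.673 -0.563  0.48 ]
 [-0.458  0.826  0.327]
 [-0.581 -0.    -0.814]]
turn [-15.22 -32.98 -46.58] shift mm [146.8 250.   -5.2] t 5.35
```

Emit:
move_arm:
  plan:
    - [[-2.5, -5.5, -7.8], [0.025, 0.042, -0.001], -1]
    - [[-5, -11, -15.5], [0.049, 0.083, -0.002], -1]
    - [[-7.6, -16.5, -23.3], [0.073, 0.125, -0.003], -1]
    - [[-10.1, -22, -31], [0.098, 0.167, -0.004], -1]
    - [[-12.7, -27.5, -38.8], [0.122, 0.208, -0.005], -1]

```text
t: 5.98
eef_pos: [488.3, 26.0, 302.8]
tcp_rot: [3.093, 0.518, -2.703]
ft_force: [-0.2, 1.4, -0.3]
opening: 0.141
grip_force: 30.0
```

Run:
```python
from h import *
psi,L=.598,.62;m=np.array([550,120.8,182.7])
R=pose(psi,L);rel(R,m-R[:,2]*(60+92.6))
```

```text
turn [-2.15 -5.62 -7.81] shift mm [-9.5 45.4  2.9] t 5.975
```

Emit:
move_arm:
  plan:
    - [[-2.1, -5.6, -7.8], [-0.0095, 0.0454, 0.0029], -1]
    - [[-2.1, -5.6, -7.8], [-0.0095, 0.0454, 0.0029], -1]
    - [[-2.1, -5.6, -7.8], [-0.0095, 0.0454, 0.0029], -1]

```text
t: 6.35
eef_pos: [481.3, 89.6, 323.0]
tcp_rot: [-3.135, 0.583, -2.57]
ft_force: [-0.1, 0.6, -0.5]
opening: 0.14
grip_force: 30.0
```

Run:
```python
from h import *
psi,L=.598,.62;m=np.array([550,120.8,182.7])
R=pose(psi,L);rel(R,m-R[:,2]*(60+92.6))
s=eyes.read_camera("scene");t=eyes.read_camera("top")
st=readout.state();R0=Ro.from_euler("xyz",st["tcp_rot"]).as_matrix()
foot=st["eef_pos"]+R0[:,2]*92.6;print("foot pred",foot,proj(s,foot),proj(t,foot));print("mouth pred",proj(s,m),proj(t,m))
H=np.zeros((420,800,3),np.uint8)
a=s["img"][130:235,260:350];b=t["img"][170:275,215:315]
H[:,:360]=cv2.resize(a,None,fx=4,fy=4,interpolation=cv2.INTER_CUBIC);H[:,380:780]=cv2.resize(b,None,fx=4,fy=4,interpolation=cv2.INTER_CUBIC)
cv2.imwrite("pics/p1.png",H[...,::-1]);np.save("s.npy",s,allow_pickle=True);np.save("t.npy",t,allow_pickle=True)
```

```text
turn [-1.26 -2.14 -1.25] shift mm [ 20.5 -13.2   5.9] t 6.35
foot pred [524.93235837 115.71822006 245.63939   ] [[283.96111763 171.78850638]] [[255.6035985  242.52880294]]
mouth pred [[293.41901805 198.6155661 ]] [[257.52190754 232.42425364]]
```

View pics/p1.png

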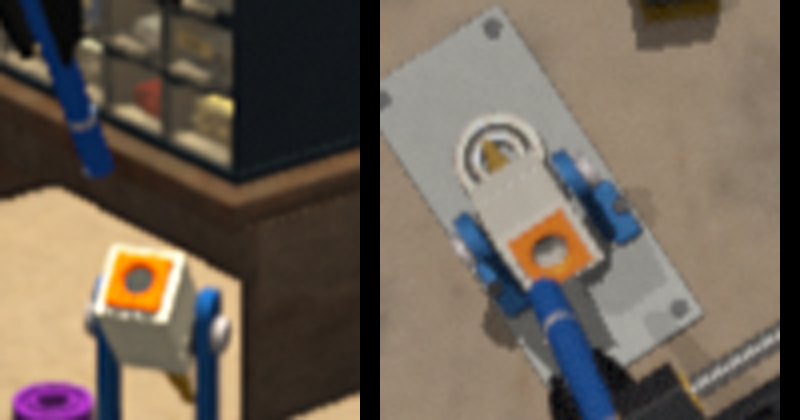

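Run:
```python
from h import *
from scipy.optimize import least_squares
s=np.load("s.npy",allow_pickle=True).item();t=np.load("t.npy",allow_pickle=True).item()
def f(v,k):
    x,y,L=v[:3];u=np.array([np.cos(.598),np.sin(.598),0]);P=np.array([x,y,142]);a=-np.sin(L)*u+[0,0,np.cos(L)]
    m=P+50*a;n=P-85*a;o=v[3:5]
    return np.r_[(proj(t,m)-[257.2,232.3])[0],(proj(t,n)-[241.3,204.5])[0],(proj(s,m)-[294.4,200.0]+o)[0],(proj(s,n)-[307.1,229.6]+o)[0],(np.array([x,y])-[574,137])/2/k,(o-[.8,1.1])*2]
for k in(1,10):
    r=least_squares(f,[574,137,.6,0,0],args=(k,));print(r.x.round(3),r.fun.round(1))
R=pose(.598,.62);print("next");m=np.array([550,120.8,182.7]);rel(R,m-R[:,2]*(15+92.6))
```

```text
[575.737 138.095   0.671   0.805   0.921] [ 0.6  0.2 -0.3  0.4 -0.1  0.3  0.1  0.4  0.9  0.5  0.  -0.4]
[576.363 138.578   0.67    0.773   0.974] [ 0.3 -0.2 -0.5  0.1 -0.   0.2  0.1  0.3  0.1  0.1 -0.1 -0.3]
next
turn [-1.29 -2.14 -1.34] shift mm [ 18.7 -11.3  50.8] t 6.45
```

Run:
```python
from h import *
R=pose(.598,.655);m=np.array([550.2,120.8,181.5]);rel(R,m-R[:,2]*(18+92.6))
```

```text
turn [-1.32 -4.15 -1.32] shift mm [ 23.2 -11.5  49.2] t 6.45
```

Emit:
move_arm:
  plan:
    - [[-1.3, -4.1, -1.3], [0.023, -0.0115, 0.02], -1]
    - [[-1.3, -4.1, -1.3], [0.0232, -0.0115, 0.049], -1]
    - [[-1.3, -4.1, -1.3], [0.0232, -0.0115, 0.049], -1]
    - [[-1.3, -4.1, -1.3], [0.0232, -0.0115, 0.049], -1]

```text
t: 6.95
eef_pos: [498.6, 112.7, 298.2]
tcp_rot: [-3.127, 0.598, -2.575]
ft_force: [-0.6, -0.6, -0.0]
opening: 0.141
grip_force: 30.0
```

Run:
```python
from h import *
R=pose(.598,.655);m=np.array([550.2,120.8,181.5]);rel(R,m-R[:,2]*(18+92.6))
s=eyes.read_camera("scene");t=eyes.read_camera("top")
rel(R,m-R[:,2]*(18+92.6))
st=readout.state();R0=Ro.from_euler("xyz",st["tcp_rot"]).as_matrix()
foot=st["eef_pos"]+R0[:,2]*92.6;print("foot pred",foot,proj(s,foot),proj(t,foot));print("mouth pred",proj(s,m),proj(t,m))
ring=foot-R0[:,2]*41.5;print("ring",proj(s,ring),proj(t,ring))
H=np.zeros((480,800,3),np.uint8)
a=s["img"][155:215,265:315];b=t["img"][215:275,235:280]
H[:,:400]=cv2.resize(a,None,fx=8,fy=8,interpolation=cv2.INTER_CUBIC);H[:,420:780]=cv2.resize(b,None,fx=8,fy=8,interpolation=cv2.INTER_CUBIC)
cv2.imwrite("pics/p2.png",H[...,::-1])
```

```text
turn [-1.89 -3.28 -1.42] shift mm [ 32.4 -22.7  13.4] t 6.95
turn [-1.93 -3.23 -1.4 ] shift mm [ 32.7 -22.8  13.7] t 7.05
foot pred [543.33794329 139.5697127  222.18441085] [[284.39405369 177.27760142]] [[243.21992555 233.08338001]]
mouth pred [[293.50749197 199.1603785 ]] [[257.60820967 232.40520777]]
ring [[279.26811652 164.57986302]] [[247.25476434 242.7414521 ]]
```

View pics/p2.png

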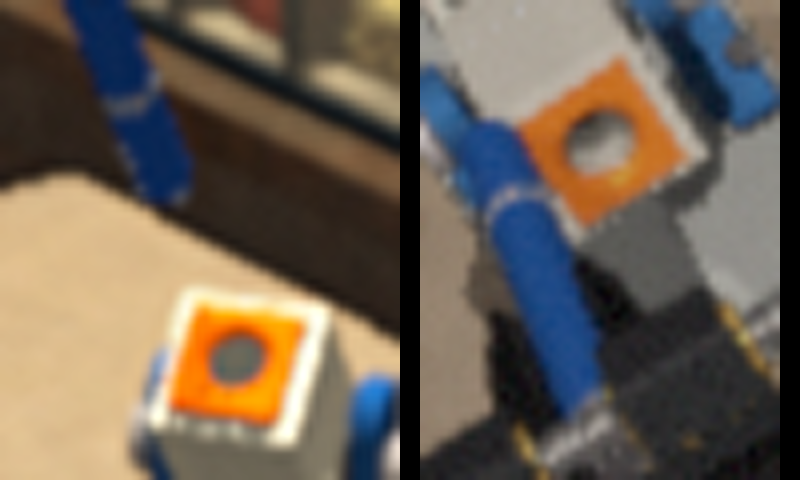

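Run:
```python
from h import *
s=readout.state();print({k:np.round(v,3) for k,v in s.items()})
```

```text
{'t': np.float64(7.05), 'joints': array([-0.087,  0.069,  2.074,  0.637,  0.589, -2.685]), 'qvel': array([ 0.004, -0.005,  0.   ,  0.001, -0.004, -0.002]), 'tau': array([ 1.7000e-02, -3.0407e+01, -2.5675e+01,  8.0600e-01, -7.9800e-01,
       -2.1000e-02]), 'eef_pos': array([498.545, 112.746, 298.662]), 'tcp_rot': array([-3.126,  0.599, -2.574]), 'ft_force': array([-0.674,  0.459,  0.551]), 'moment': array([-0.144,  0.34 ,  0.015]), 'grip_force': np.float64(29.997), 'opening': np.float64(0.146)}
```

Joint 6 sits at its limit (-2.69), so I back off and roll the tool +90° about the pipe axis. The pipe is symmetric, so this changes nothing for the insertion.

Emit:
move_arm:
  plan:
    - [[0, 0, 10], [0, 0, -0.03], -1]
    - [[0, 0, 20], [0, 0, -0.04], -1]
    - [[0, 0, 30], [0, 0, -0.04], -1]
    - [[0, 0, 40], [0, 0, -0.04], -1]
    - [[0, 0, 50], [0, 0, -0.04], -1]

```text
t: 7.68
eef_pos: [479.0, 101.4, 331.9]
tcp_rot: [2.666, 0.379, 2.733]
ft_force: [0.8, -0.2, -0.9]
opening: 0.142
grip_force: 30.0
```

Emit:
move_arm:
  plan:
    - [[0, 0, 10], [0, 0, 0], -1]
    - [[0, 0, 20], [0, 0, 0], -1]
    - [[0, 0, 30], [0, 0, 0], -1]
    - [[0, 0, 40], [0, 0, 0], -1]
    - [[0, 0, 40], [0, 0, 0], -1]

```text
t: 8.3
eef_pos: [479.1, 101.5, 331.8]
tcp_rot: [2.542, 0.014, 2.131]
ft_force: [-1.1, 0.2, -0.7]
opening: 0.141
grip_force: 30.0
```

```bash
cat >> h.py <<'E'
def pose2(psi,L): return pose(psi,L)@Ro.from_euler("z",90,degrees=True).as_matrix()
E
python3 - <<'E'
from h import *
R=pose2(.598,.655);m=np.array([550.2,120.8,181.5]);rel(R,m-R[:,2]*(30+92.6));print(readout.state()["joints"].round(2),readout.state()["qvel"].round(3))
E
```

```text
turn [-3.22  1.93 -1.3 ] shift mm [-23.5 -33.5  41.8] t 8.3
[-0.13 -0.01  2.05  0.58  0.69 -1.07] [ 0.003  0.003 -0.     0.    -0.004 -0.097]
```

Emit:
move_arm:
  plan:
    - [[-3.2, 1.9, -1.3], [-0.0235, -0.0335, 0.0], -1]
    - [[-3.2, 1.9, -1.3], [-0.0235, -0.0335, 0.042], -1]
    - [[-3.2, 1.9, -1.3], [-0.0235, -0.0335, 0.042], -1]
    - [[-3.2, 1.9, -1.3], [-0.0235, -0.0335, 0.042], -1]

```text
t: 8.8
eef_pos: [488.6, 79.4, 279.0]
tcp_rot: [2.487, 0.0, 2.17]
ft_force: [-0.7, 0.6, -0.9]
opening: 0.143
grip_force: 30.0
```

```bash
cat > look.py <<'E'
from h import *
import sys
R=pose2(.598,.655);m=np.array([550.2,120.8,181.5]);d=float(sys.argv[1])
s=eyes.read_camera("scene");t=eyes.read_camera("top")
rel(R,m-R[:,2]*(d+92.6))
st=readout.state();R0=Ro.from_euler("xyz",st["tcp_rot"]).as_matrix()
foot=st["eef_pos"]+R0[:,2]*92.6;print("foot pred",foot,proj(s,foot),proj(t,foot));print("mouth pred",proj(s,m),proj(t,m))
ring=foot-R0[:,2]*41.5;print("ring",proj(s,ring),proj(t,ring))
H=np.zeros((480,800,3),np.uint8)
a=s["img"][155:215,265:315];b=t["img"][215:275,235:280]
H[:,:400]=cv2.resize(a,None,fx=8,fy=8,interpolation=cv2.INTER_CUBIC);H[:,420:780]=cv2.resize(b,None,fx=8,fy=8,interpolation=cv2.INTER_CUBIC)
cv2.imwrite(sys.argv[2],H[...,::-1])
E
python3 look.py 30 pics/p3.png
```

```text
turn [0.03 0.02 0.09] shift mm [-0.5 -0.9  0.2] t 8.9
foot pred [535.30391479 111.24766944 206.01855335] [[290.19093754 190.96379507]] [[261.32770762 239.18409197]]
mouth pred [[293.50749197 199.1603785 ]] [[257.60820967 232.40520777]]
ring [[285.55317432 179.71596212]] [[267.56850586 249.55679919]]
```

View pics/p3.png

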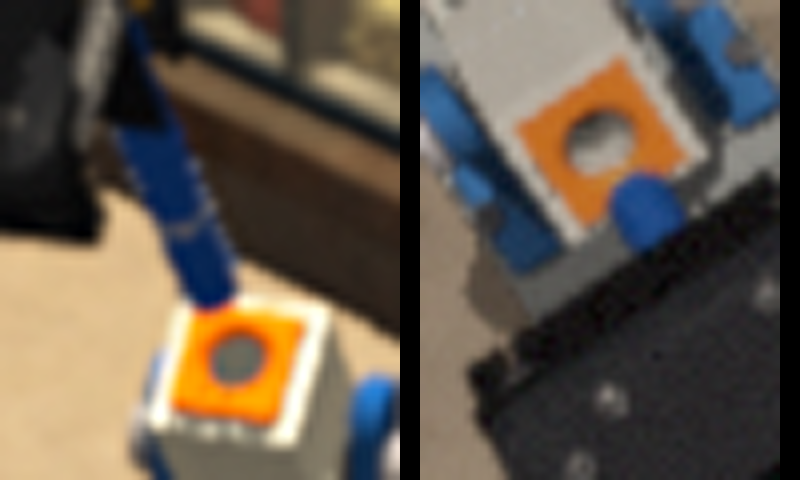

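Emit:
move_arm:
  plan:
    - [[0, 0, 0], [0.001, -0.0004, 0.01], -1]
    - [[0, 0, 0], [0.001, -0.0004, 0.02], -1]
    - [[0, 0, 0], [0.001, -0.0004, 0.026], -1]
    - [[0, 0, 0], [0.001, -0.0004, 0.03], -1]
    - [[0, 0, 0], [0.001, -0.0004, 0.034], -1]

```text
t: 9.52
eef_pos: [505.0, 91.6, 250.5]
tcp_rot: [2.488, -0.001, 2.168]
ft_force: [0.1, -0.6, 0.0]
opening: 0.145
grip_force: 30.0
```

Emit:
move_arm:
  plan:
    - [[0, 0, 0], [0, 0, 0.002], -1]
    - [[0, 0, 0], [0, 0, 0.004], -1]
    - [[0, 0, 0], [0, 0, 0.004], -1]

```text
t: 9.9
eef_pos: [506.9, 92.8, 247.5]
tcp_rot: [2.487, -0.001, 2.168]
ft_force: [-0.7, -0.5, -0.4]
opening: 0.136
grip_force: 30.0
```

```bash
python3 look.py -8 pics/p4.png
```

```text
turn [-0.05 -0.01 -0.06] shift mm [-1.2  0.6 -0.8] t 10.0
foot pred [553.4601285  124.53823677 174.13895136] [[293.69805317 201.56416692]] [[256.02678348 231.13236627]]
mouth pred [[293.50749197 199.1603785 ]] [[257.60820967 232.40520777]]
ring [[289.32993664 190.97243082]] [[261.78008765 240.70751437]]
```

View pics/p4.png

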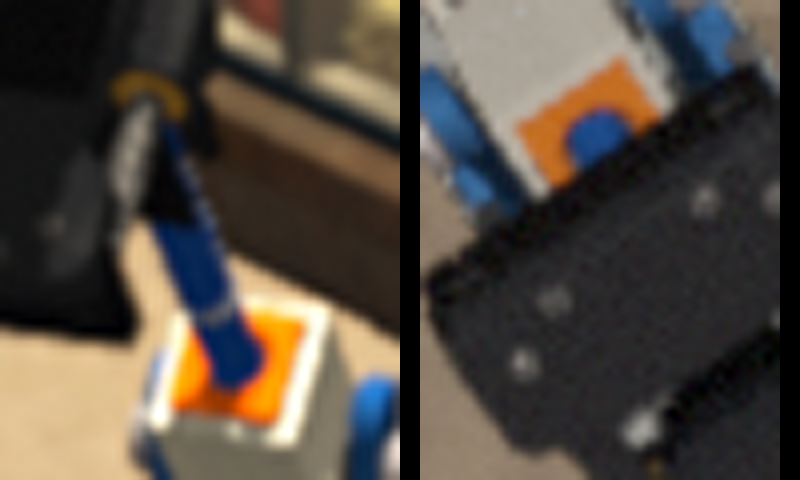

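In the top view the foot covers the bore, and there is no contact force. I advance in small steps and watch the force.

Emit:
move_arm:
  plan:
    - [[0, 0, 0], [0, 0, 0.002], -1]
    - [[0, 0, 0], [0, 0, 0.004], -1]
    - [[0, 0, 0], [0, 0, 0.006], -1]
    - [[0, 0, 0], [0, 0, 0.006], -1]

```text
t: 10.5
eef_pos: [509.9, 95.0, 242.6]
tcp_rot: [2.488, -0.001, 2.168]
ft_force: [0.1, -0.4, -0.2]
opening: 0.14
grip_force: 30.0
```

Emit:
move_arm:
  plan:
    - [[0, 0, 0], [0, 0, 0.002], -1]
    - [[0, 0, 0], [0, 0, 0.004], -1]
    - [[0, 0, 0], [0, 0, 0.006], -1]
    - [[0, 0, 0], [0, 0, 0.008], -1]
    - [[0, 0, 0], [0, 0, 0.008], -1]

```text
t: 11.12
eef_pos: [514.0, 97.7, 236.3]
tcp_rot: [2.488, -0.001, 2.168]
ft_force: [0.4, -0.3, -0.5]
opening: 0.14
grip_force: 30.0
```

Emit:
move_arm:
  plan:
    - [[0, 0, 0], [0, 0, 0.002], -1]
    - [[0, 0, 0], [0, 0, 0.004], -1]
    - [[0, 0, 0], [0, 0, 0.006], -1]
    - [[0, 0, 0], [0, 0, 0.006], -1]

```text
t: 11.62
eef_pos: [517.1, 99.7, 231.7]
tcp_rot: [2.487, -0.001, 2.168]
ft_force: [-1.7, -1.3, 1.8]
opening: 0.138
grip_force: 30.0
```

```bash
python3 look.py -29 pics/p5.png
```

```text
turn [-0.05 -0.01 -0.07] shift mm [-1.2  0.6  0.1] t 11.725
foot pred [563.58279464 131.44592386 158.20000656] [[295.7174328  206.44859363]] [[253.39476592 226.7607534 ]]
mouth pred [[293.50749197 199.1603785 ]] [[257.60820967 232.40520777]]
ring [[291.48283205 196.17527597]] [[258.9232717  235.95816159]]
```

View pics/p5.png

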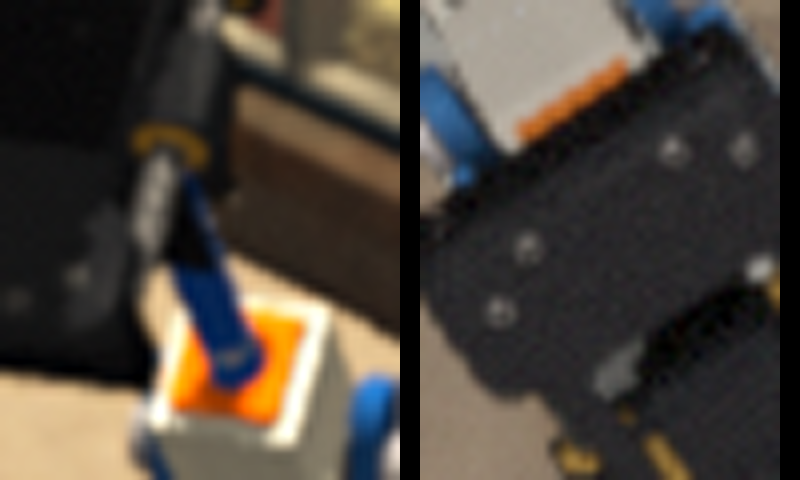

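The pipe is inside the bore and has just met the seal; the ring is near the collar. I push on gently.

Emit:
move_arm:
  plan:
    - [[0, 0, 0], [0, 0, 0.002], -1]
    - [[0, 0, 0], [0, 0, 0.004], -1]
    - [[0, 0, 0], [0, 0, 0.006], -1]
    - [[0, 0, 0], [0, 0, 0.008], -1]
    - [[0, 0, 0], [0, 0, 0.01], -1]

```text
t: 12.35
eef_pos: [522.1, 103.1, 223.8]
tcp_rot: [2.487, -0.001, 2.168]
ft_force: [-3.1, -2.4, 5.7]
opening: 0.145
grip_force: 30.0
```

Emit:
move_arm:
  plan:
    - [[0, 0, 0], [0, 0, 0.001], -1]
    - [[0, 0, 0], [0, 0, 0.002], -1]
    - [[0, 0, 0], [0, 0, 0.003], -1]
    - [[0, 0, 0], [0, 0, 0.003], -1]

```text
t: 12.85
eef_pos: [523.4, 103.7, 222.7]
tcp_rot: [2.486, 0.001, 2.168]
ft_force: [-19.7, -12.5, 25.7]
opening: 0.139
grip_force: 30.0
```

Run:
```python
from h import *
st=readout.state();R0=Ro.from_euler("xyz",st["tcp_rot"]).as_matrix();p=st["eef_pos"];m=np.array([550.2,120.8,181.5]);a0=-pose2(.598,.655)[:,2];P=m-a0*50
print("P",P,"TCP rel pivot in tool",R0.T@(p-P),"L now",np.arccos(-R0[2,2]),"f tool",R0.T@st["ft_force"])
r=np.linalg.norm(p-P)
for L in(.6,.55,.5,.45,.41):
    R=pose2(.598,L);print(L,end=" ");rel(R,P-R[:,2]*101.1)
s=np.load("s.npy",allow_pickle=True).item();t=np.load("t.npy",allow_pickle=True).item()
from scipy.optimize import least_squares
for p_,b,n in((t,(192,222,228,262),"top"),(s,(238,268,292,324),"scene")):
    c=p_["img"][b[0]:b[1],b[2]:b[3]].astype(int);print(n);print("\n".join(" ".join(f"{v:3d}" for v in r) for r in c.min(2)[::1]))
```

```text
P [575.37238635 137.94754865 141.84760359] TCP rel pivot in tool [ 8.06719662e-01  1.23434413e-03 -1.02043113e+02] L now 0.6559623775720098 f tool [  0.71322461  -2.78887576 -34.62715975]
0.6 turn [ 3.21  0.09 -0.02] shift mm [-1.   5.7  1.1] t 12.85
0.55 turn [ 6.07  0.09 -0.02] shift mm [-1.  10.7  1.5] t 12.85
0.5 turn [ 8.94  0.09 -0.02] shift mm [-1.  15.7  2.2] t 12.85
0.45 turn [11.8   0.09 -0.02] shift mm [-1.  20.7  3.1] t 12.85
0.41 turn [14.09  0.09 -0.03] shift mm [-1.  24.6  4. ] t 12.85
top
147 149 148 149 148 148 148 149 147 148 151 149 147 147 149 150 148 150 147 150 147 151 148 149 147 146 149 148 148 148 136 112 110 114
149 149 147 150 148 147 148 148 147 146 150 151 150 148 150 150 148 148 149 150 148 149 149 149 146 148 149 147 148 146 146 121 104 110
148 148 149 147 149 148 150 148 150 149 148 149 147 150 148 150 148 148 148 149 149 149 149 148 147 149 147 150 147 146 149 138 113 111
148 146 146 148 145 147 148 149 147 146 145 148 148 149 148 149 149 148 147 150 147 151 150 149 148 147 146 148 149 148 149 149 137 115
149 147 147 144 148 147 148 149 148 146 147 14
[... 6635 characters left out ...]
  36  13  14  12  35 116 171 181 177 176 175 176 175 176 177
167 143 123  98  87  82  78  89 132 177 181 179 178 171 159 140 108  43  11  13  11  35 113 175 183 178 179 176 174 175 175 177
122  99  89  84  82  82  89 118 158 179 181 180 175 162 153 143 111  43  11  14  14  24  75 129 141 143 147 159 176 177 179 178
 79  81  81  80  82  86 114 159 177 168 163 163 159 152 148 142 111  44  11  14  15  16  33  59  73  81  87  99 141 180 181 175
 58  65  67  68  71  84 121 168 173 158 151 151 149 149 150 142 111  44  11  15  15  18  28  48  68  75  74  68 106 171 178 162
 53  57  56  55  58  67  89 120 134 147 151 149 150 151 151 145 115  45  10  14  17  24  34  45  66  62  66  55  95 160 169 137
```

Emit:
move_arm:
  plan:
    - [[3.2, 0, 0], [0, 0.0057, -0.0003], -1]
    - [[6.1, 0, 0], [0, 0.0108, 0.0001], -1]
    - [[8.9, 0, 0], [0, 0.0158, 0.0007], -1]
    - [[11.8, 0, 0], [0, 0.0209, 0.0016], -1]
    - [[11.8, 0, 0], [0, 0.0209, 0.0016], -1]

```text
t: 13.48
eef_pos: [538.0, 114.1, 233.6]
tcp_rot: [2.694, 0.0, 2.17]
ft_force: [-12.2, -9.2, 17.0]
opening: 0.14
grip_force: 30.1
```

Emit:
move_arm:
  plan:
    - [[0, 0, 0], [0, 0, 0], -1]
    - [[0, 0, 0], [0, 0, 0], -1]

```text
t: 13.72
eef_pos: [537.8, 113.8, 233.6]
tcp_rot: [2.693, -0.0, 2.169]
ft_force: [-9.8, -6.4, 14.7]
opening: 0.142
grip_force: 30.0
```

Run:
```python
from h import *
st=readout.state();R0=Ro.from_euler("xyz",st["tcp_rot"]).as_matrix();print("L",np.arccos(-R0[2,2]),"f tool",R0.T@st["ft_force"],"M",R0.T@st["moment"],st["t"])
P=np.array([575.4,138,141.9]);print("TCP rel P, tool axes",R0.T@(st["eef_pos"]-P))
t=eyes.read_camera("top");s=eyes.read_camera("scene");np.save("t2.npy",t);np.save("s2.npy",s)
for L in(.4,.44,.48,.52,.56):
    u=np.array([np.cos(.598),np.sin(.598),0]);tip=P+85*np.sin(L)*u-[0,0,85*np.cos(L)];print(L,"tip",proj(t,tip),proj(s,tip))
c=t["img"][196:222,232:258].astype(int)
print("R-B top");print("\n".join(" ".join(f"{v:3d}" for v in r) for r in (c[...,0]-c[...,2])))
c=s["img"][222:256,296:322].astype(int)
print("R-B scene");print("\n".join(" ".join(f"{v:3d}" for v in r) for r in (c[...,0]-c[...,2])))
```

```text
L 0.44862039219395605 f tool [  0.18727615  -4.18217073 -18.33693262] M [ 1.46897576 -0.06444155 -0.03674255] 13.725
TCP rel P, tool axes [   1.16222889   -0.50298727 -101.98895799]
0.4 tip [[247.34008563 214.30960718]] [[303.47277829 238.34746075]]
0.44 tip [[246.39101995 212.91174817]] [[303.91445711 237.09139573]]
0.48 tip [[245.44673553 211.523606  ]] [[304.34656678 235.79984069]]
0.52 tip [[244.50839424 210.14689834]] [[304.76856832 234.47468418]]
0.56 tip [[243.57716273 208.78334768]] [[305.17993862 233.11783468]]
R-B top
  8   9   8   8   7   7   9   9   9   7   6   0   1   2  -2  -1   0   1   2   2   0  -2   0  -1  -1   2
  9   8   7   7   9   6   7   8   4   4   1   1   4   1   2  -1   1   0   0   0   0   0   0  -1   0   0
  7   8  10   8   8   8   7   4   3   5   3   4   4   4  -1   0   2  -2   1   2   4   1   1  -2  -2  -2
  9   8   8   8   8   4   2   1   2  -1   4   5   8   5   1  -1  -1   0   1   4   3   5   4   0  -4  -2
  7   8   7   6   5   0   1   2  -2   2   6   5   5   8   0  -4  -2  -4  -2   2   5   8   5   0  -2   0
  8   6   2   3   2   1  -1  -1  -3  -2   3   
[... 4983 characters left out ...]
  50  53  53  53  49  30 -20 -59 -58 -58 -44   8  54  38  35  37  23  19  21
 34  33  36  56  36  43  52  52  43  37  38  34  14 -32 -58 -56 -58 -48  -2  50  50  33  39  28  20  19
 37  33  33  55  32  45  52  50  35  26  29  25   4 -38 -60 -57 -58 -51  -8  45  56  32  41  30  21  21
 36  46  32  51  40  42  54  54  47  39  37  31  10 -36 -59 -56 -59 -46   3  52  53  41  50  27  20  21
 28  52  50  43  52  44  48  52  52  52  52  47  25 -26 -57 -58 -58 -30  30  59  50  57  40  21  20  20
 22  35  55  55  48  52  50  46  50  51  50  46  23 -26 -58 -58 -58 -26  35  60  57  49  29  20  19  21
 18  23  36  48  54  55  49  49  54  54  50  45  24 -23 -58 -58 -56 -36  18  50  49  36  25  21  21  22
```

Emit:
move_arm:
  plan:
    - [[1.0, 0, 0], [0, 0.0018, -0.0003], -1]
    - [[2.0, 0, 0], [0, 0.0035, -0.0003], -1]
    - [[2.0, 0, 0], [0, 0.0035, -0.0003], -1]
    - [[2.0, 0, 0], [0, 0.0035, -0.0003], -1]

```text
t: 14.32
eef_pos: [540.2, 115.5, 235.0]
tcp_rot: [2.728, -0.001, 2.169]
ft_force: [-8.3, -5.8, 11.5]
opening: 0.139
grip_force: 30.0
```

Emit:
move_arm:
  plan:
    - [[0, 0, 0], [0, 0, 0], -0.3]
    - [[0, 0, 0], [0, 0, 0], -0.3]
    - [[0, 0, 0], [0, 0, 0], -0.3]
    - [[0, 0, 0], [0, 0, 0], -0.3]
    - [[0, 0, 0], [0, 0, 0], -0.3]

```text
t: 14.95
eef_pos: [540.5, 115.7, 234.5]
tcp_rot: [2.728, -0.001, 2.168]
ft_force: [-0.1, 0.1, -0.9]
opening: 0.354
grip_force: 0.0
```

Emit:
move_arm:
  plan:
    - [[0, 0, 0], [0, 0, -0.03], -0.3]
    - [[0, 0, 0], [0, 0, -0.08], -0.3]
    - [[0, 0, 0], [0, 0, -0.14], -0.3]
    - [[0, 0, 0], [-0.05, -0.03, -0.16], -0.3]
    - [[0, 0, 0], [-0.1, -0.06, -0.16], -0.3]

```text
t: 15.58
eef_pos: [498.2, -35.3, 359.0]
tcp_rot: [2.725, 0.003, 2.169]
ft_force: [0.7, 0.5, 0.0]
opening: 0.349
grip_force: 0.0
```

Run:
```python
from h import *
t=eyes.read_camera("top");s=eyes.read_camera("scene");np.save("t3.npy",t);np.save("s3.npy",s)
H=np.zeros((600,800,3),np.uint8)
a=s["img"][183:258,280:330];b=t["img"][190:265,226:276]
H[:,:400]=cv2.resize(a,None,fx=8,fy=8,interpolation=cv2.INTER_CUBIC);H[:,400:]=cv2.resize(b,None,fx=8,fy=8,interpolation=cv2.INTER_CUBIC)
cv2.imwrite("pics/p6.png",H[...,::-1])
P=np.array([575.4,138,141.9]);u=np.array([np.cos(.598),np.sin(.598),0])
g=lambda p,X,c,x:((proj(p,X)[0]+.44-c)*8+[x,0]).round()
for L in(.38,.44,.5):
    a_=-np.sin(L)*u+[0,0,np.cos(L)]
    print(L,*[(n,g(s,P+k*a_,[280-.9,183-.9],0),g(t,P+k*a_,[226,190],400)) for n,k in(("tip",-85),("mouth",50),("end",162))])
```

```text
0.38 ('tip', array([197., 458.]), array([578., 204.])) ('mouth', array([134.,  94.]), array([622., 293.])) ('end', array([  73., -259.]), array([670., 391.]))
0.44 ('tip', array([202., 443.]), array([567., 187.])) ('mouth', array([130., 103.]), array([630., 304.])) ('end', array([  60., -229.]), array([699., 432.]))
0.5 ('tip', array([207., 428.]), array([555., 170.])) ('mouth', array([127., 113.]), array([637., 315.])) ('end', array([  48., -197.]), array([726., 472.]))
```

View pics/p6.png

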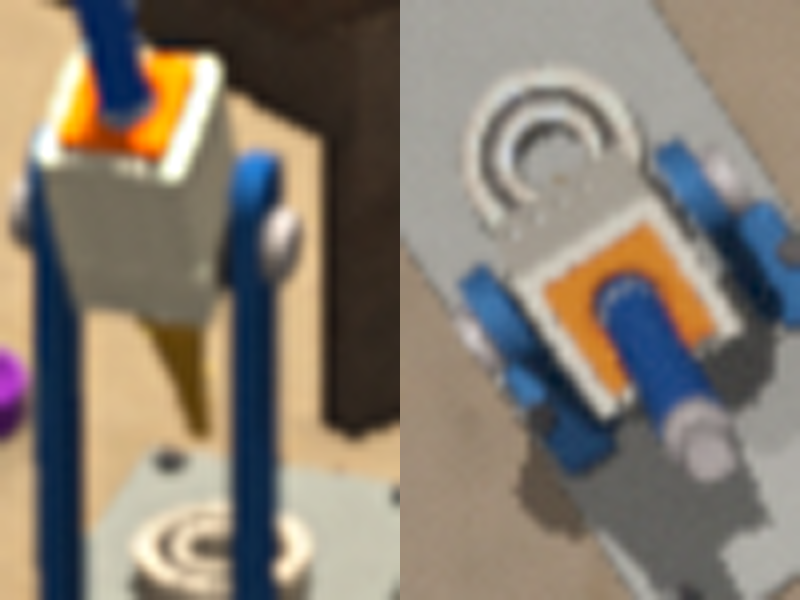

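Run:
```python
from h import *
from scipy.optimize import least_squares
t=np.load("t3.npy",allow_pickle=True).item();s=np.load("s3.npy",allow_pickle=True).item()
S=lambda x,y:np.array([x/8+280-.44,y/8+183-.44]);T=lambda x,y:np.array([(x-400)/8+226-.44,y/8+190-.44])
u=np.array([np.cos(.598),np.sin(.598),0])
def f(v,bt,w):
    x,y,L,bx,by=v[:5];o=v[5:7];o2=v[7:9];P=np.array([x,y,142]);a=-np.sin(L)*u+[0,0,np.cos(L)];B=[bx,by,22]
    r=lambda p,X,q,o:(proj(p,X)[0]-q+o)
    return np.r_[r(s,P+50*a,S(124,104),o),r(s,P-85*a,S(200,436),o),r(s,B,S(222,547),o),r(t,P+50*a,T(630,307),o2),r(t,B,bt,o2),
       r(s,P,S(151,230),o)*w,r(t,P,T(599,252),o2)*w,o*.7,o2*.7]
for bt in((244.0,208.8),(244.4,209.3)):
  for w in(0,.5):
    r=least_squares(f,[575,138,.45,622,169,0,0,0,0],args=(np.array(bt),w));v=r.x
    d=(v[3:5]-v[:2])@u[:2];L=v[2];print(v.round(2),"bear u",d.round(1),"aimL",np.arctan2(d,120).round(3),"x_b",(d*np.cos(L)-120*np.sin(L)).round(1),r.fun.round(1))
```

```text
[ 5.7548e+02  1.3782e+02  4.6000e-01  6.2209e+02  1.6922e+02  2.6000e-01
  4.7000e-01 -2.8000e-01  8.0000e-02] bear u 56.2 aimL 0.438 x_b -2.6 [ 0.1 -0.2 -0.1 -0.1 -0.1  0.1  0.1  0.1  0.1 -0.1  0.   0.   0.   0.
  0.2  0.3 -0.2  0.1]
[ 5.7565e+02  1.3804e+02  4.6000e-01  6.2209e+02  1.6920e+02  2.3000e-01
  4.9000e-01 -2.8000e-01  5.0000e-02] bear u 55.9 aimL 0.436 x_b -3.1 [ 0.1 -0.2 -0.1 -0.2 -0.2  0.1 -0.   0.   0.1 -0.2  0.2  0.1  0.2  0.3
  0.2  0.3 -0.2  0. ]
[ 5.7544e+02  1.3780e+02  4.6000e-01  6.2134e+02  1.6850e+02  2.9000e-01
  3.9000e-01 -2.5000e-01  1.4000e-01] bear u 55.2 aimL 0.431 x_b -3.3 [ 0.2 -0.3 -0.1 -0.1 -0.2  0.2  0.1  0.1  0.  -0.2  0.   0.   0.   0.
  0.2  0.3 -0.2  0.1]
[ 5.7563e+02  1.3803e+02  4.6000e-01  6.2133e+02  1.6848e+02  2.5000e-01
  4.2000e-01 -2.6000e-01  1.0000e-01] bear u 54.9 aimL 0.429 x_b -3.9 [ 0.1 -0.3 -0.1 -0.2 -0.2  0.3 -0.   0.   0.  -0.2  0.2  0.1  0.2  0.3
  0.2  0.3 -0.2  0.1]
```

The jet stands at about 0.46 rad from vertical and the aim needs about 0.435, which puts the line 3 mm off. I regrasp and nudge it a little further.

Emit:
move_arm:
  plan:
    - [[0, 0, 0], [0.05, 0.03, 0], -0.3]
    - [[0, 0, 0], [0.1, 0.06, 0], -0.3]
    - [[0, 0, 0], [0.1, 0.06, 0.02], -0.3]
    - [[0, 0, 0], [0.1, 0.06, 0.07], -0.3]
    - [[0, 0, 0], [0.1, 0.06, 0.12], -0.3]

```text
t: 16.3
eef_pos: [527.5, 107.7, 270.5]
tcp_rot: [2.727, 0.0, 2.169]
ft_force: [0.8, -0.7, -1.0]
opening: 0.348
grip_force: 0.0
```

Emit:
move_arm:
  plan:
    - [[0, 0, 0], [0, 0, 0.025], -0.3]
    - [[0, 0, 0], [0, 0, 0.04], -0.3]
    - [[0, 0, 0], [0, 0, 0.04], -1]
    - [[0, 0, 0], [0, 0, 0.04], -1]
    - [[0, 0, 0], [0, 0, 0.04], -1]

```text
t: 16.92
eef_pos: [540.2, 115.4, 235.4]
tcp_rot: [2.728, -0.0, 2.168]
ft_force: [-3.3, -2.3, 2.8]
opening: 0.142
grip_force: 30.0
```

Emit:
move_arm:
  plan:
    - [[0, 0, 0], [0, 0, 0], -1]
    - [[0, 0, 0], [0, 0, 0], -1]
    - [[0, 0, 0], [0, 0, 0], -1]

```text
t: 17.3
eef_pos: [540.3, 115.4, 235.3]
tcp_rot: [2.728, -0.0, 2.168]
ft_force: [-5.2, -4.5, 4.9]
opening: 0.144
grip_force: 30.0
```

Emit:
move_arm:
  plan:
    - [[0.8, 0, 0], [0, 0.0013, 0], -1]
    - [[1.5, 0, 0], [0, 0.0026, 0], -1]
    - [[1.5, 0, 0], [0, 0.0026, 0], -1]
    - [[1.5, 0, 0], [0, 0.0026, 0], -1]
    - [[1.5, 0, 0], [0, 0.0026, 0], -1]

```text
t: 17.92
eef_pos: [542.0, 116.7, 236.2]
tcp_rot: [2.755, -0.001, 2.168]
ft_force: [-6.9, -4.5, 5.6]
opening: 0.142
grip_force: 30.0
```

Emit:
move_arm:
  plan:
    - [[0, 0, 0], [0, 0, 0], -0.3]
    - [[0, 0, 0], [0, 0, 0], -0.3]
    - [[0, 0, 0], [0, 0, 0], -0.3]
    - [[0, 0, 0], [0, 0, 0], -0.3]
    - [[0, 0, 0], [0, 0, 0], -0.3]

```text
t: 18.55
eef_pos: [542.5, 117.1, 235.6]
tcp_rot: [2.755, -0.001, 2.168]
ft_force: [0.4, -0.1, -0.1]
opening: 0.349
grip_force: 0.0
```

Emit:
move_arm:
  plan:
    - [[0, 0, 0], [0, 0, -0.03], -0.3]
    - [[0, 0, 0], [0, 0, -0.08], -0.3]
    - [[0, 0, 0], [0, 0, -0.14], -0.3]
    - [[0, 0, 0], [-0.05, -0.03, -0.16], -0.3]
    - [[0, 0, 0], [-0.1, -0.06, -0.16], -0.3]

```text
t: 19.18
eef_pos: [502.9, -32.1, 363.1]
tcp_rot: [2.752, 0.003, 2.169]
ft_force: [0.4, -1.0, -0.4]
opening: 0.351
grip_force: 0.0
```

Run:
```python
from h import *
t=eyes.read_camera("top");s=eyes.read_camera("scene");t0=np.load("t3.npy",allow_pickle=True).item();s0=np.load("s3.npy",allow_pickle=True).item()
# subpixel shift of the jet (block/nozzle) and bearing between the two pictures
def sh(p0,p,b):
    c=lambda q:cv2.cvtColor(q["img"],cv2.COLOR_RGB2GRAY)[b[0]:b[1],b[2]:b[3]].astype(np.float32)
    return cv2.phaseCorrelate(c(p0),c(p))
def ecc(p0,p,b):
    W=np.eye(2,3,dtype=np.float32);f=lambda q:cv2.cvtColor(q["img"],cv2.COLOR_RGB2GRAY)[b[0]:b[1],b[2]:b[3]]
    cc,W=cv2.findTransformECC(f(p0),f(p),W,cv2.MOTION_TRANSLATION,(3,100,1e-5));return W[:,2].round(2),round(cc,3)
print("collar top",ecc(t0,t,(214,242,240,268)),"collar scene",ecc(s0,s,(189,206,284,309)),"nozzle",ecc(s0,s,(223,240,296,309)))
print("bearing",ecc(t0,t,(196,212,232,256)),ecc(s0,s,(244,258,296,309)))
P=np.array([575.5,138,142]);u=np.array([np.cos(.598),np.sin(.598),0])
for k,p in((50,t),(50,s),(-85,s)):
    q=[proj(p,P+k*(-np.sin(L)*u+[0,0,np.cos(L)]))[0] for L in(.46,.435)];print(k,"expected for -0.025:",(q[1]-q[0]).round(2))
print(readout.state()["t"],readout.state()["ft_force"])
```

```text
collar top (array([-0.27, -0.48], dtype=float32), 0.937) collar scene (array([ 0.23, -0.56], dtype=float32), 0.991) nozzle (array([-0.18,  0.12], dtype=float32), 0.957)
bearing (array([-0.01, -0.01], dtype=float32), 0.999) (array([ 0.01, -0.  ], dtype=float32), 1.0)
50 expected for -0.025: [-0.4  -0.58]
50 expected for -0.025: [ 0.18 -0.49]
-85 expected for -0.025: [-0.27  0.8 ]
19.275 [-0.06994747 -0.10754061 -0.01057636]
```

```bash
python3 -c "
from cell import env
print(env.job_done())"
```

```text
the job is handed in; nothing more can be done
None
```

I handed the job in; it returned no verdict. The pipe bottomed in the collet at about 35 N against the 75 N limit, the jet's line points within about 1 mm of the bearing centre by my camera estimate (5 mm allowed), and the bearing did not move.

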